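# Clear the carved board and hold it out at the mark

## Task

First take the two wax tins off the carved board and stand them on the low shelf, in one neat side-by-side row along its middle with the tin already there, neighbours at most two fingers' width (35 mm) apart. Then slide the board straight out along the block, without lifting it off or letting it tip, until its outer end is level with the upright stake, and finish while still holding its inner end so that it lies flat on the block: do not let go. Leave the other things on the bench where they are.

Things in the scene. Friction and masses are not known exactly. Their poses are not given: they have to be found in the camera images.
- block: the work block: a fixed heavy squared timber, 150 mm along its x, 300 mm along its y, 70 mm high, lying on the bench right of the robot's middle. Origin at the centre of its underside, z up. Its outer end is the +y end (towards the robot's left), 150 mm from the origin: the board is slid out over this end
- board_mid (a point): centre (half-way up) of the carved board: a pale wooden strip 280 mm long (its y axis), 50 mm wide (its x axis), 18 mm thick, loose, 150 to 310 g, lying flat on the block so its centre is 79 mm above the bench. Shallow carving shows on its top. Its +y end is the outer end. More than half of its length sticks out once it reaches the mark, so it tips if nothing holds its inner (-y) end. Both its long sides are clear of other things and its inner 130 mm are bare on top
- board_end (a point): middle of the board's outer end face, half-way up, 140 mm from the board's centre along its +y
- stake: the mark: a thin upright wooden stake, 12 x 8 mm and 112 mm high, fixed in a small wooden foot (45 x 60 x 14 mm), standing beyond the block's outer end, just past the far side of the board's path (55 to 60 mm from the block's middle line). Origin on the bench under the middle of the upright; its axes are parallel to the block's, its y being the way the board is slid. 155 to 175 mm of the board stick out beyond the block's end when its outer end is level with the stake
- shelf: a low fixed wooden shelf on the bench to the left: top 270 mm long (its x axis) and 90 mm deep (its y axis), its upper face 35 mm above the bench. Origin under its centre on the bench. The row runs along its middle line (its x axis)
- tin1_mid (a point): centre (half-way up) of a round closed metal wax tin, 44 mm across, 50 mm high, 120 g, standing on the board at first: of the first two tins one stands near the board's middle, the other about 85 mm nearer its outer end, either way round (its centre 25 mm above the board's top)
- tin2_mid (a point): centre of a second, identical tin, standing on the board at first, in the other of the two places
- tin3_mid (a point): centre of a third, identical tin, which stands on the shelf already, on its middle line towards the shelf's far (+x) end; there is room for the other two on its -x side
- gouge: bystander: a short carving gouge (round wooden handle 22 mm thick, steel blade, 150 mm long overall, about 24 mm high) lying on the bench between block and shelf, low, under where the board will overhang. Origin at the handle's butt end, x axis towards the blade
- mallet: bystander: a wooden mallet lying on the far side of the bench: head a cylinder 72 mm thick and 100 mm long along its x axis, origin on the bench under one end of the head
- whetstone: bystander: a grey sharpening stone, 170 x 60 x 22 mm, flat on the bench beyond the shelf to the left, origin at the centre of its underside
- offcut: bystander: a wooden offcut, 90 x 55 x 45 mm, on the far side of the bench, origin at the centre of its underside
- pot: bystander: an empty terracotta pot, 76 mm across, 85 mm high, far right of the bench, origin at the centre of its underside
Things that resemble listed ones, but are neither listed nor needed, are in the scene too. Leave any black look-alike of the part that bears tin1_mid alone.

How it is judged:
By the outcome, as a careful person would: the job done as asked, in the order asked, and still so for the second after the job is handed in, while the arm keeps its last pose, push and grip.
It also fails if it takes over 72 s, if anything falls off the work surface, if the arm or the gripper's body presses on something with over 40 N, if the wrist force passes 120 N, or if a joint passes its speed limit or range.

## Robot

A 6-joint arm with a two-finger parallel gripper is mounted at the origin on the work surface. World frame = base frame: x ahead of the robot, y to its left, z up, the work surface at z = 0. Lengths are in m, angles in degrees, forces in N, time in s.
With the tool pointing down it reaches from about 0.25 to 0.725 m from the base axis. Payload 9.7 kg.
Tool frame: the origin (TCP) lies midway between the tips of the shut fingers; the grasp point (between the pads) lies 19 mm behind it; z points along the fingers, y is the line along which they close (so a half turn about z gives the same grasp; the last joint's range is limited). The gripper opens to 85 mm and grips with 20 to 120 N. Pads are 22 mm wide; open, the fingers measure 114 mm over their backs; the gripper's body (76 mm by 85 mm) begins 54 mm behind the grasp point. The pads swing forward as they close: fully open they stand 13 mm farther back than shut.
Start: joints at [-77.235, 4.979, 10.078, 95.1, 0, 90], TCP at [0.122, -0.536, 0.231] pointing down, gripper open.
Joint ranges: [-179.16, 179.16], [-48.56, 103.87], [-65.8, 70.77], [-126.05, 130.52], [-82.76, 87.17], [-180, 180]. Speed limits (degrees/s): [127.2, 127.2, 147.25, 180, 180, 180].

## Interface

Orientations are given as [roll, pitch, yaw] about the fixed x, y, z axes, in that order (R = Rz(yaw) Ry(pitch) Rx(roll)).
In Python, from workcell import bot gives the robot as it stands.
- The arm moves only by the shell command python3 -m crank 'ROWS' [FORCE]. ROWS is JSON, a list of rows, each an object with "gripper": the finger opening in mm, from 0 to 85.4; "travel": the shift along the tool's x, y, z in mm, a list of three; "twist": the turn, a rotation vector about the tool's x, y, z in rad, a list of three. In form: [{"gripper": gripper, "travel": [tx, ty, tz], "twist": [rx, ry, rz]}, ...]. A call has 1 to 12 rows; each row shifts and turns the commanded pose from where the row before left it, along the tool's axes as they then stand; what a row does not reach is not made up. A row lasts 1/8 s, in which the tool goes at most 62.5 mm and 10.7 degrees, less where a joint would pass 70% of its speed; a pose out of reach is approached as far as the arm can. A call is refused whole if a number of a shift passes 62.5 or a number of a turn 0.188, either way. A call with a gripper value outside its range is refused whole. The fingers move at their own pace and stop on an object; FORCE is the grip in N (left out, the last holds). Time passes only in rows, so rows that do not move let the fingers close. It gives the time, the measured TCP pose, the force, the opening and the grip force at its end, in the units of the state.
- bot.get_obs(): the state, without advancing time (a new reading comes with each control period).
- bot.camera(name): name is "scene" or "top" or "wrist"; returns the picture (480x640x3 uint8, red, green, blue); there is no depth.
- bot.calibration(name): a dict with "vfov" (degrees; the focal length in pixels is half the picture's height over the tangent of half this angle, whatever the lens; pixels are square), "cx", "cy" (the principal point, pixels), "k1" (the pictures are not rectified: a ray, as slopes to the right and down, at radius r is drawn at 1 + k1 r^2 times it, then the intrinsics apply), "camera_from_world" (4x4, takes a point from world to camera coordinates). Camera axes: x right, y down, z forward; pixel columns grow to the right and rows downward; lengths in m; the calibration is good to about 2 mm. A picture is of the moment at which its call begins: read the wrist's pose just before it. calibration takes no time and is no camera call; for the wrist camera it gives the pose at the moment of the call.
- bot.job_done(): hands the job in; it is judged then, once.
The state is a dict: "time": time; "q": joint angles; "qd": joint speeds; "joint_efforts": joint torques, N m; "ee_pos": TCP position; "tcp_rot": TCP orientation; "wrist_force": force on the tool from outside, world axes, zero at the start; "torque": the same for the moment, N m; "opening": finger opening in m; "grasp_force": force on a finger pad.
Only numpy, scipy, OpenCV 4.12 (cv2) and the standard library are available. Lean on these libraries where they do the work, as an engineer would, in place of code of your own. Each camera call takes 0.05 s, during which the arm holds its last target. There are 200 camera calls.

## Working session

There is one attempt and no reset: what is moved stays moved. The work goes in short steps, Python scripts to look and compute and a shell command to move; the robot and the scene stay as the last step left them, time stands still between calls to the robot, and variables do not carry over. Pictures are saved under pics/ and viewed, at most 10 in all, crops included, and the job is handed in when it is done.

```bash
ls; mkdir -p pics
cat > h.py <<'E'
import numpy as np, cv2, json
from workcell import bot
from scipy.spatial.transform import Rotation as R
def snap(name,fn):
    im=bot.camera(name); cv2.imwrite('pics/'+fn,im[:,:,::-1]); return im
def KD(name,c=None):
    c=c or bot.calibration(name); f=240/np.tan(np.radians(c['vfov']/2))
    return np.array([[f,0,c['cx']],[0,f,c['cy']],[0,0,1]]),np.array([c['k1'],0,0,0.]),np.array(c['camera_from_world'])
def pix2w(name,uv,z,c=None):
    K,D,T=KD(name,c); uv=np.array(uv,float).reshape(-1,1,2)
    n=cv2.undistortPoints(uv,K,D).reshape(-1,2); d=np.c_[n,np.ones(len(n))]@T[:3,:3]
    o=-T[:3,:3].T@T[:3,3]; z=np.broadcast_to(z,len(n))
    return o+d*((z-o[2])/d[:,2])[:,None]
def w2pix(name,P,c=None):
    K,D,T=KD(name,c); return cv2.projectPoints(np.array(P,float).reshape(-1,1,3),T[:3,:3],T[:3,3],K,D)[0].reshape(-1,2)
E
python3 - <<'E'
from h import *
print(bot.get_obs())
for n in('top','scene','wrist'):
    snap(n,n+'0.png'); print(bot.calibration(n))
E
```

```text
pics
{'time': 0.0, 'q': array([-7.72356055e+01,  5.01222203e+00,  1.00349483e+01,  9.50969666e+01,
        2.78647003e-04,  8.99997040e+01]), 'qd': array([ 0.05597115,  0.02851518,  0.00115985, -0.00118713, -0.00158404,
        0.08497599]), 'joint_efforts': array([ 4.49500812e-04, -5.20383954e+01,  4.64807940e+01,  1.61785068e-02,
        1.93490723e-05,  8.82787901e-06]), 'ee_pos': array([ 0.12147428, -0.53620693,  0.23057671]), 'tcp_rot': array([-1.79925760e+02, -2.79030271e-04,  1.27646902e+01]), 'wrist_force': array([-0.82820788,  0.06058432, -0.48102751]), 'torque': array([0.01011533, 0.03341092, 0.01793245]), 'grasp_force': 0.0, 'opening': 0.08539862067839937}
{'vfov': 54.50480350070717, 'cx': 317.3226627555099, 'cy': 230.09092997895917, 'k1': 0.024989242839216996, 'camera_from_world': array([[-0.00600017, -0.99982719,  0.0175952 ,  0.08275563],
       [-0.99515207,  0.00424297, -0.09825658,  0.60643018],
       [ 0.09816495, -0.01809946, -0.99500555,  1.1472929 ],
       [ 0.        ,  0.        ,  0.        ,  1.        ]])}
{'vfov': 46.478255673778236, 'cx': 316.33590213985536, 'cy': 237.44147056555485, 'k1': -0.01869071556643559, 'camera_from_world': array([[ 0.81511551,  0.5789372 , -0.02045537, -0.52806851],
       [ 0.35379309, -0.52546283, -0.77376952, -0.10025427],
       [-0.4587125 ,  0.62347457, -0.63313688,  1.51171121],
       [ 0.        ,  0.        ,  0.        ,  1.        ]])}
{'vfov': 62.10217607943352, 'cx': 317.00265877250735, 'cy': 237.17749248182523, 'k1': -0.001837769768232818, 'camera_from_world': array([[ 0.22020726, -0.97545184, -0.00157081, -0.55109562],
       [-0.92590222, -0.20952767,  0.31432982, -0.04139861],
       [-0.30694273, -0.06776329, -0.94931254,  0.38020619],
       [ 0.        ,  0.        ,  0.        ,  1.        ]])}
```

View pics/top0.png

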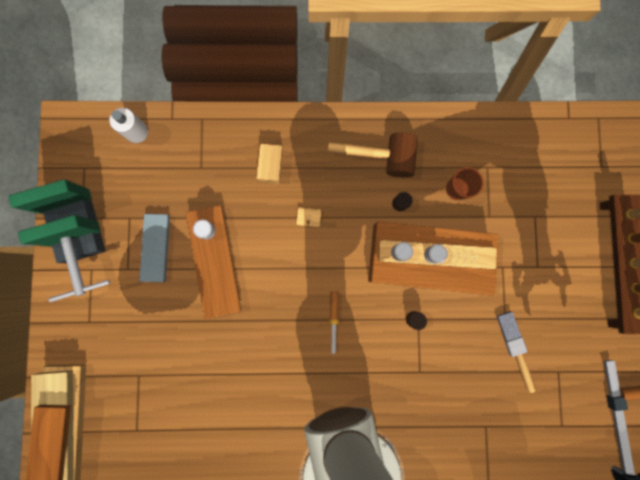

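View pics/scene0.png

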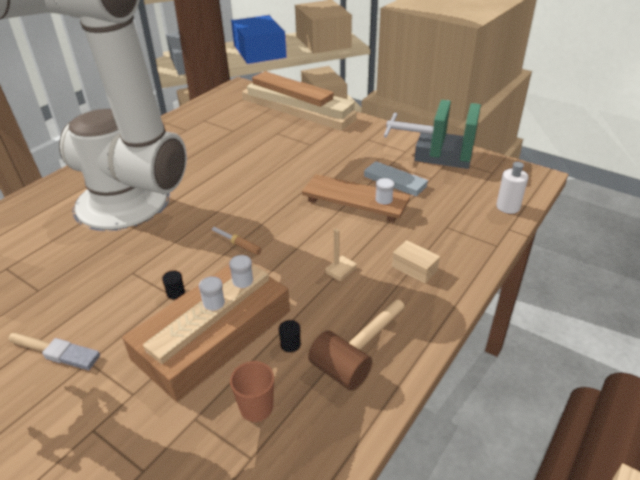

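Top view: the tins on the board are at (403,252) and (437,254), tin3 on the shelf at (203,230), the stake's foot at (309,217) and the shelf at about (215,262). Candidates for the wanted tins are the grey ones at (403,252) and (437,254), tin3 at (203,230), which stays, and black look-alikes at (402,201) and (416,320). I choose the two grey ones on the board. Next is a close crop to check them.

Run:
```python
from h import *
im=cv2.imread('pics/top0.png')
a=cv2.resize(im[195:305,290:510],(800,400),interpolation=cv2.INTER_CUBIC)
cv2.imwrite('pics/c1.png',a)
b=im[195:325,180:245]; b=cv2.resize(b,(300,600),interpolation=cv2.INTER_CUBIC)
s=cv2.imread('pics/scene0.png')[225:395,110:310]
s=cv2.resize(s,(500,425),interpolation=cv2.INTER_CUBIC); s=cv2.copyMakeBorder(s,0,175,0,0,cv2.BORDER_CONSTANT)
cv2.imwrite('pics/c2.png',np.hstack([b,s]))
```

```text
(no output)
```

View pics/c1.png

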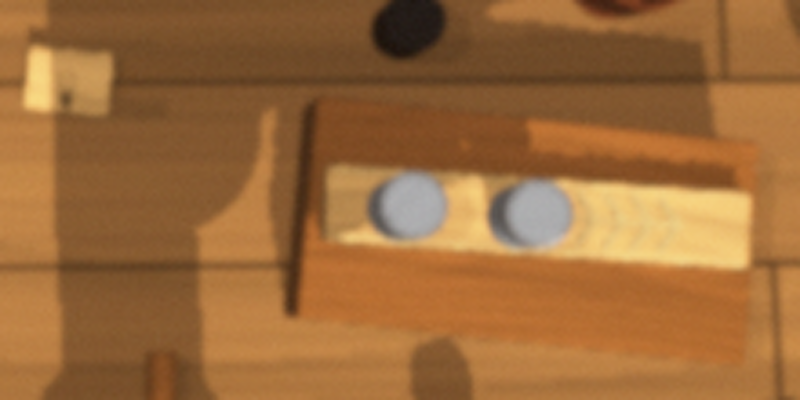

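View pics/c2.png

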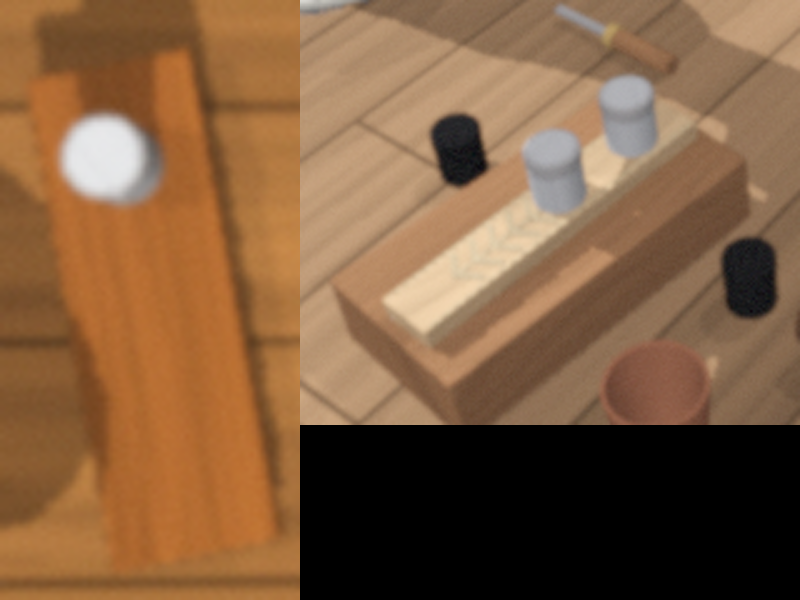

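Top crop: two grey tins stand on the pale carved board, at crop (412,205) and (537,213), and both black look-alikes are off the block. Second crop: the shelf corners are clear and tin3 is near its far end at crop (103,156). Now I'll measure.

Run:
```python
from h import *
np.set_printoptions(precision=4,suppress=True)
s=220/800;C1=lambda p:[(290-.5+(u+.5)*s,195-.5+(v+.5)*s) for u,v in p]
t=65/300;C2=lambda p:[(180-.5+(u+.5)*t,195-.5+(v+.5)*t) for u,v in p]
o=-KD('top')[2][:3,:3].T@KD('top')[2][:3,3];print('cam',o)
def show(n,P):
    print(n,P.tolist() if 0 else '\n',P, 'mean',P.mean(0),'sides',np.linalg.norm(P-np.roll(P,-1,0),axis=1))
show('block',pix2w('top',C1([(318,103),(755,145),(742,362),(299,315)]),.07))
show('board',pix2w('top',C1([(328,165),(752,190),(748,270),(325,243)]),.088))
T=pix2w('top',C1([(412,205),(537,213)]),.138);show('tins',T)
S=pix2w('top',C2([(30,82),(188,48),(278,538),(112,570)]),.035);show('shelf',S)
show('tin3',pix2w('top',C2([(103,156)]),.085))
F=pix2w('top',C1([(27,45),(113,53),(110,115),(24,110)]),.014);show('foot',F)
print('stake top scene',pix2w('scene',[(336,232)],.112))
```

```text
cam [0.4914 0.1009 1.1997]
block 
 [[ 0.6197 -0.0659  0.07  ]
 [ 0.5901 -0.359   0.07  ]
 [ 0.4458 -0.3439  0.07  ]
 [ 0.4781 -0.0505  0.07  ]] mean [ 0.5334 -0.2048  0.07  ] sides [0.2947 0.1451 0.2951 0.1424]
board 
 [[ 0.5765 -0.069   0.088 ]
 [ 0.5588 -0.3484  0.088 ]
 [ 0.5062 -0.3434  0.088 ]
 [ 0.5252 -0.0661  0.088 ]] mean [ 0.5417 -0.2067  0.088 ] sides [0.2799 0.0528 0.278  0.0514]
tins 
 [[ 0.5472 -0.1138  0.138 ]
 [ 0.5418 -0.1923  0.138 ]] mean [ 0.5445 -0.153   0.138 ] sides [0.0787 0.0787]
shelf 
 [[0.6522 0.4081 0.035 ]
 [0.6707 0.3232 0.035 ]
 [0.4067 0.2715 0.035 ]
 [0.3908 0.3591 0.035 ]] mean [0.5301 0.3405 0.035 ] sides [0.0869 0.2689 0.089  0.2661]
tin3 
 [[0.6066 0.3566 0.085 ]] mean [0.6066 0.3566 0.085 ] sides [0.]
foot 
 [[0.6681 0.131  0.014 ]
 [0.6622 0.0703 0.014 ]
 [0.6182 0.0727 0.014 ]
 [0.6219 0.1332 0.014 ]] mean [0.6426 0.1018 0.014 ] sides [0.061  0.0441 0.0606 0.0462]
stake top scene [[0.6356 0.0946 0.112 ]]
```

```bash
cat >> h.py <<'E'
def plan(xyz,yaw):
    o=bot.get_obs(); r=o['tcp_rot']; d=np.array(xyz)-o['ee_pos']
    G=R.from_euler('xyz',[180,0,yaw],degrees=True); C=R.from_euler('xyz',r,degrees=True)
    print('t',round(o['time'],2),'twist',(C.inv()*G).as_rotvec().round(3),'shift after turn mm',(G.inv().apply(d)*1000).round(1),'before',(C.inv().apply(d)*1000).round(1))
E
python3 -c "
from h import *
plan([.545,-.153,.26],85)"
```

```text
t 0.15 twist [-1.000e-03 -1.000e-03 -1.261e+00] shift after turn mm [418.7 388.5 -29.3] before [ 497.7 -280.2  -29. ]
```

```bash
python3 -m crank '[{"gripper":85,"travel":[0,0,-10],"twist":[0,0,-0.18]},{"gripper":85,"travel":[0,0,-10],"twist":[0,0,-0.18]},{"gripper":85,"travel":[0,0,-10],"twist":[0,0,-0.18]},{"gripper":85,"travel":[0,0,0],"twist":[0,0,-0.18]},{"gripper":85,"travel":[0,0,0],"twist":[0,0,-0.18]},{"gripper":85,"travel":[0,0,0],"twist":[0,0,-0.18]},{"gripper":85,"travel":[0,0,0],"twist":[0,0,-0.18]}]' 40
python3 -m crank '[{"gripper":85,"travel":[38,35,0],"twist":[0,0,0]},{"gripper":85,"travel":[38,35,0],"twist":[0,0,0]},{"gripper":85,"travel":[38,35,0],"twist":[0,0,0]},{"gripper":85,"travel":[38,35,0],"twist":[0,0,0]},{"gripper":85,"travel":[38,35,0],"twist":[0,0,0]},{"gripper":85,"travel":[38,35,0],"twist":[0,0,0]},{"gripper":85,"travel":[38,35,0],"twist":[0,0,0]},{"gripper":85,"travel":[38,35,0],"twist":[0,0,0]},{"gripper":85,"travel":[38,35,0],"twist":[0,0,0]},{"gripper":85,"travel":[38,35,0],"twist":[0,0,0]},{"gripper":85,"travel":[38,38,0],"twist":[0,0,0]},{"gripper":85,"travel":[0,0,0],"twist":[0,0,0]}]'
cat >> h.py <<'E'
def wsnap(fn,zs=()):
    c=bot.calibration('wrist'); snap('wrist',fn); c['camera_from_world']=c['camera_from_world'].tolist()
    json.dump(c,open('pics/'+fn[:-4]+'.json','w'))
def wc(fn): return json.load(open('pics/'+fn+'.json'))
E
python3 -c "
from h import *
wsnap('w1.png'); plan([.545,-.153,.26],85)"
```

```text
time: 1.02
ee_pos: [0.1215, -0.5363, 0.261]
tcp_rot: [-180.0, -0.0, 85.3]
wrist_force: [-1.2, -0.4, -0.1]
opening: 0.085
grasp_force: 0.0
time: 2.52
ee_pos: [0.5466, -0.1517, 0.2598]
tcp_rot: [-179.9, -0.0, 85.2]
wrist_force: [0.1, -0.0, -0.6]
opening: 0.085
grasp_force: 0.0
t 2.58 twist [-0.002 -0.     0.002] shift after turn mm [-0.1 -0.4  0.3] before [-0.1 -0.4  0.3]
```

View pics/w1.png

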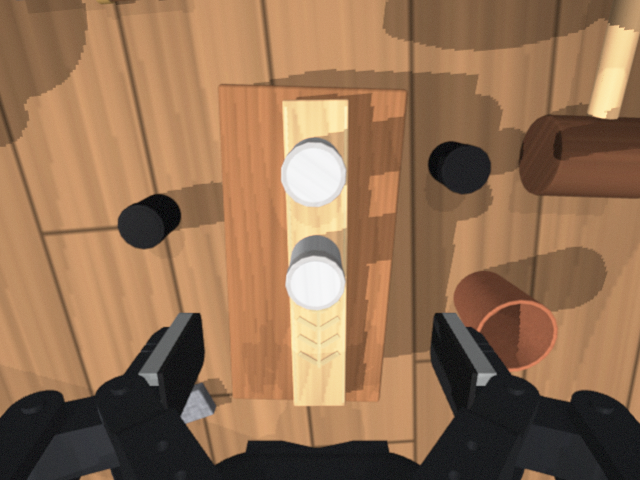

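Wrist view: tin tops at (313,172) for the outer and (315,283) for the inner. Block top corners are (220,85), (406,90), (380,402) and (237,399). Board corners are (283,101), (348,99), (345,405) and (295,405).

Run:
```python
from h import *
np.set_printoptions(precision=4,suppress=True)
c=wc('w1')
print('tins',pix2w('wrist',[(313,172),(315,283)],.138,c))
for n,p,z in(('block',[(220,85),(406,90),(380,402),(237,399)],.07),('board',[(283,101),(348,99),(345,405),(295,405)],.088)):
    P=pix2w('wrist',p,z,c); print(n,P,P.mean(0),np.linalg.norm(P-np.roll(P,-1,0),axis=1)); d=P[0]+P[1]-P[2]-P[3]; print('yaw of +y',np.degrees(np.arctan2(d[1],d[0])))
T=pix2w('wrist',[(313,172)],.138,c)[0]; plan([T[0],T[1],.102],85)
```

```text
tins [[ 0.5464 -0.1146  0.138 ]
 [ 0.5407 -0.1948  0.138 ]]
block [[ 0.4783 -0.0515  0.07  ]
 [ 0.6227 -0.0675  0.07  ]
 [ 0.5919 -0.3634  0.07  ]
 [ 0.4476 -0.3477  0.07  ]] [ 0.5351 -0.2075  0.07  ] [0.1453 0.2975 0.1451 0.2978]
yaw of +y 84.06790949340493
board [[ 0.5274 -0.0677  0.088 ]
 [ 0.5758 -0.0704  0.088 ]
 [ 0.5561 -0.3484  0.088 ]
 [ 0.508  -0.3444  0.088 ]] [ 0.5418 -0.2077  0.088 ] [0.0485 0.2786 0.0482 0.2773]
yaw of +y 85.96270300800559
t 2.58 twist [-0.002 -0.     0.002] shift after turn mm [ 38.3  -2.4 158.3] before [ 38.3  -2.  158.3]
```

```bash
python3 -m crank '[{"gripper":85,"travel":[38,-2,0],"twist":[0,0,0]},{"gripper":85,"travel":[0,0,45],"twist":[0,0,0]},{"gripper":85,"travel":[0,0,45],"twist":[0,0,0]},{"gripper":85,"travel":[0,0,35],"twist":[0,0,0]},{"gripper":85,"travel":[0,0,20],"twist":[0,0,0]},{"gripper":85,"travel":[0,0,13],"twist":[0,0,0]},{"gripper":38,"travel":[0,0,0],"twist":[0,0,0]},{"gripper":38,"travel":[0,0,0],"twist":[0,0,0]},{"gripper":38,"travel":[0,0,0],"twist":[0,0,0]},{"gripper":38,"travel":[0,0,0],"twist":[0,0,0]}]' 30
```

```text
time: 3.82
ee_pos: [0.5467, -0.1164, 0.1046]
tcp_rot: [179.9, 0.0, 85.0]
wrist_force: [-1.6, -0.8, 6.3]
opening: 0.0431
grasp_force: 31.0
```

```bash
python3 -m crank '[{"gripper":38,"travel":[0,0,-20],"twist":[0,0,0]},{"gripper":38,"travel":[0,0,-40],"twist":[0,0,0]},{"gripper":38,"travel":[0,0,-40],"twist":[0,0,0.1]},{"gripper":38,"travel":[0,0,-20],"twist":[0,0,0.17]},{"gripper":38,"travel":[0,0,0],"twist":[0,0,0.17]},{"gripper":38,"travel":[0,0,0],"twist":[0,0,0.17]},{"gripper":38,"travel":[0,0,0],"twist":[0,0,0.17]},{"gripper":38,"travel":[0,0,0],"twist":[0,0,0.17]},{"gripper":38,"travel":[0,0,0],"twist":[0,0,0.17]},{"gripper":38,"travel":[0,0,0],"twist":[0,0,0.17]}]'
python3 -c "
from h import *
plan([.5467,.3451,.22],10.9)"
```

```text
time: 5.08
ee_pos: [0.5461, -0.116, 0.2233]
tcp_rot: [-180.0, 0.0, 10.7]
wrist_force: [0.3, -0.2, -2.0]
opening: 0.043
grasp_force: 30.9
t 5.08 twist [-0.     0.    -0.003] shift after turn mm [  87.7 -452.7    3.3] before [  86.4 -452.9    3.4]
```

```bash
python3 -m crank '[{"gripper":38,"travel":[4,-20,0],"twist":[0,0,0]},{"gripper":38,"travel":[8,-43,0],"twist":[0,0,0]},{"gripper":38,"travel":[8,-43,0],"twist":[0,0,0]},{"gripper":38,"travel":[8,-43,0],"twist":[0,0,0]},{"gripper":38,"travel":[8,-43,0],"twist":[0,0,0]},{"gripper":38,"travel":[8,-43,0],"twist":[0,0,0]},{"gripper":38,"travel":[8,-43,0],"twist":[0,0,0]},{"gripper":38,"travel":[8,-43,0],"twist":[0,0,0]},{"gripper":38,"travel":[8,-43,0],"twist":[0,0,0]},{"gripper":38,"travel":[8,-43,0],"twist":[0,0,0]},{"gripper":38,"travel":[8,-43,0],"twist":[0,0,0]},{"gripper":38,"travel":[3,-3,0],"twist":[0,0,0]}]'
python3 -m crank '[{"gripper":38,"travel":[0,0,0],"twist":[0,0,0]}]'
python3 -c "
from h import *
wsnap('w2.png'); plan([.5467,.3451,.0525],10.9)"
```

```text
time: 6.58
ee_pos: [0.5584, 0.2428, 0.2313]
tcp_rot: [-175.3, 0.1, 21.4]
wrist_force: [0.6, 0.1, -1.6]
opening: 0.0435
grasp_force: 31.0
time: 6.7
ee_pos: [0.5585, 0.2412, 0.2312]
tcp_rot: [-175.4, 0.1, 21.2]
wrist_force: [0.0, -0.9, -1.3]
opening: 0.0433
grasp_force: 31.0
t 6.75 twist [-0.08   0.009  0.18 ] shift after turn mm [   8.2 -104.6  178.7] before [ 27.1 -86.7 186.3]
```

View pics/w2.png

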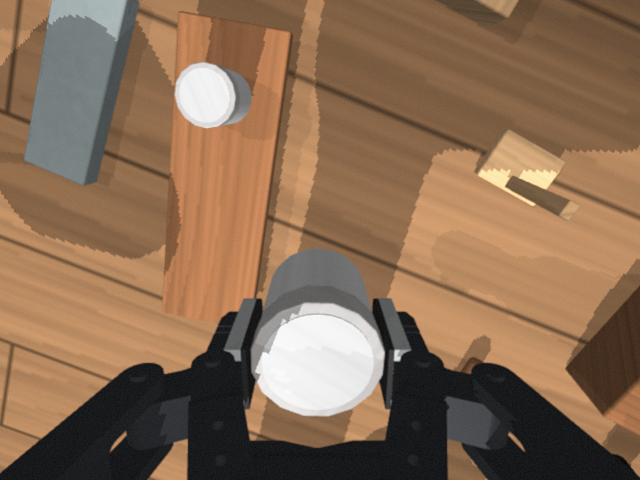

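Wrist view: the held tin is upright, tin3's top is at (205,95), the shelf corners are (178,12), (292,32) and (163,313), and the stake runs from its base at (512,185) to its top at (570,209). The quick rows fell short and left the tool tilted by 5°. I'll correct that and go slower.

```bash
python3 - <<'E'
from h import *
np.set_printoptions(precision=4,suppress=True)
c=wc('w2')
print('tin3',pix2w('wrist',[(205,95)],.085,c))
print('shelf',pix2w('wrist',[(178,12),(292,32),(163,313),(252,320)],.035,c))
print('stake top',pix2w('wrist',[(570,209)],.112,c))
print('stake base',pix2w('wrist',[(512,185)],.014,c))
print('foot',pix2w('wrist',[(510,130),(564,163),(531,206),(477,174)],.014,c))
E
python3 -m crank '[{"gripper":38,"travel":[0,0,0],"twist":[-0.04,0.005,0.09]},{"gripper":38,"travel":[0,0,0],"twist":[-0.04,0.004,0.09]},{"gripper":38,"travel":[0,0,0],"twist":[0,0,0]}]'
python3 -c "
from h import *
plan([.5467,.3451,.0525],10.9)"
```

```text
tin3 [[0.6067 0.3552 0.085 ]]
shelf [[0.6521 0.4089 0.035 ]
 [0.6701 0.3207 0.035 ]
 [0.3892 0.3556 0.035 ]
 [0.4182 0.2708 0.035 ]]
stake top [[0.6295 0.1027 0.112 ]]
stake base [[0.6267 0.1009 0.014 ]]
foot [[0.6671 0.1258 0.014 ]
 [0.6595 0.0707 0.014 ]
 [0.6163 0.0764 0.014 ]
 [0.6241 0.1332 0.014 ]]
time: 7.12
ee_pos: [0.5765, 0.1831, 0.2316]
tcp_rot: [-177.5, 0.1, 16.5]
wrist_force: [-0.4, -0.1, -1.4]
opening: 0.0432
grasp_force: 31.0
t 7.12 twist [-0.044  0.005  0.097] shift after turn mm [   1.3 -164.7  179.1] before [  17.8 -155.6  186.1]
```

```bash
python3 -c "
from h import *
print(bot.get_obs()['q'].round(1)); plan([.5467,.3451,.0525],10.9)"
```

```text
[ 16.4  12.9  19.   96.3   2.5 179.9]
t 7.12 twist [-0.044  0.005  0.097] shift after turn mm [   1.3 -164.7  179.1] before [  17.8 -155.6  186.1]
```

Joint 6 is at its 180° limit, so I'll place at yaw 45° instead. The fingers still clear the neighbouring tin.

```bash
python3 -m crank '[{"gripper":38,"travel":[0,0,0],"twist":[0,0,-0.17]},{"gripper":38,"travel":[0,0,0],"twist":[0,0,-0.17]},{"gripper":38,"travel":[0,0,0],"twist":[0,0,-0.15]},{"gripper":38,"travel":[0,0,0],"twist":[0,0,0]}]'
python3 -c "
from h import *
print(bot.get_obs()['q'].round(1),bot.get_obs()['ee_pos'],bot.get_obs()['tcp_rot']);plan([.5473,.3436,.15],45)"
```

```text
time: 7.62
ee_pos: [0.576, 0.1853, 0.2315]
tcp_rot: [-177.6, -1.1, 44.7]
wrist_force: [-0.1, 0.5, -1.2]
opening: 0.0435
grasp_force: 31.0
[ 16.6  12.9  19.   96.2   2.6 151.9] [0.5759996  0.18526825 0.23147655] [-177.64427421   -1.09273792   44.65644705]
t 7.62 twist [-0.041 -0.019 -0.006] shift after turn mm [  91.7 -132.3   81.5] before [  89.3 -129.3   88.6]
```

```bash
python3 -m crank '[{"gripper":38,"travel":[0,0,0],"twist":[-0.041,-0.019,-0.006]},{"gripper":38,"travel":[15,-22,0],"twist":[0,0,0]},{"gripper":38,"travel":[19,-27,0],"twist":[0,0,0]},{"gripper":38,"travel":[19,-27,0],"twist":[0,0,0]},{"gripper":38,"travel":[19,-27,20],"twist":[0,0,0]},{"gripper":38,"travel":[19,-27,30],"twist":[0,0,0]},{"gripper":38,"travel":[0,0,30],"twist":[0,0,0]},{"gripper":38,"travel":[0,0,0],"twist":[0,0,0]}]'
python3 -c "
from h import *
plan([.5473,.3436,.053],45)"
```

```text
time: 8.62
ee_pos: [0.5471, 0.3411, 0.1488]
tcp_rot: [-179.9, 0.3, 44.9]
wrist_force: [0.2, -0.3, -0.6]
opening: 0.043
grasp_force: 31.0
t 8.62 twist [-0.001  0.005 -0.001] shift after turn mm [ 2.  -1.6 95.8] before [ 2.4 -1.5 95.8]
```

```bash
python3 -m crank '[{"gripper":38,"travel":[2,-2,30],"twist":[0,0.005,0]},{"gripper":38,"travel":[0,0,30],"twist":[0,0,0]},{"gripper":38,"travel":[0,0,20],"twist":[0,0,0]},{"gripper":38,"travel":[0,0,10],"twist":[0,0,0]},{"gripper":38,"travel":[0,0,4],"twist":[0,0,0]},{"gripper":38,"travel":[0,0,0],"twist":[0,0,0]}]'
```

```text
time: 9.38
ee_pos: [0.549, 0.3445, 0.0581]
tcp_rot: [180.0, -0.3, 45.0]
wrist_force: [-0.2, -0.9, -0.3]
opening: 0.0431
grasp_force: 31.0
```

```bash
python3 -m crank '[{"gripper":38,"travel":[0,0,4],"twist":[0,0,0]},{"gripper":38,"travel":[0,0,0],"twist":[0,0,0]}]'
python3 -m crank '[{"gripper":38,"travel":[0,0,2],"twist":[0,0,0]},{"gripper":38,"travel":[0,0,0],"twist":[0,0,0]}]'
```

```text
time: 9.62
ee_pos: [0.5487, 0.3443, 0.0534]
tcp_rot: [180.0, -0.3, 45.1]
wrist_force: [-0.5, 0.0, -2.5]
opening: 0.0434
grasp_force: 31.0
time: 9.88
ee_pos: [0.5489, 0.3445, 0.0518]
tcp_rot: [180.0, -0.3, 45.1]
wrist_force: [0.5, 1.3, 1.2]
opening: 0.0433
grasp_force: 31.4
```

```bash
python3 -m crank '[{"gripper":75,"travel":[0,0,0],"twist":[0,0,0]},{"gripper":75,"travel":[0,0,0],"twist":[0,0,0]},{"gripper":75,"travel":[0,0,0],"twist":[0,0,0]},{"gripper":75,"travel":[0,0,-20],"twist":[0,0,0]},{"gripper":85,"travel":[0,0,-45],"twist":[0,0,0]},{"gripper":85,"travel":[0,0,-50],"twist":[0,0,0]},{"gripper":85,"travel":[0,0,-50],"twist":[0,0,-0.17]},{"gripper":85,"travel":[0,0,-10],"twist":[0,0,-0.17]},{"gripper":85,"travel":[0,0,0],"twist":[0,0,-0.18]},{"gripper":85,"travel":[0,0,0],"twist":[0,0,-0.18]},{"gripper":85,"travel":[0,0,0],"twist":[0,0,0]}]'
python3 -c "
from h import *
plan([.5407,-.1948,.225],85)"
```

```text
time: 11.25
ee_pos: [0.5481, 0.3438, 0.2278]
tcp_rot: [179.7, -0.3, 85.1]
wrist_force: [0.3, 0.0, 0.2]
opening: 0.085
grasp_force: 0.0
t 11.25 twist [ 0.004 -0.005  0.002] shift after turn mm [-537.2   39.6    2.8] before [-5.372e+02  3.860e+01  5.000e-01]
```

```bash
python3 -m crank '[{"gripper":85,"travel":[-25,0,0],"twist":[0,0,0]},{"gripper":85,"travel":[-40,0,0],"twist":[0,0,0]},{"gripper":85,"travel":[-45,0,0],"twist":[0,0,0]},{"gripper":85,"travel":[-45,0,0],"twist":[0,0,0]},{"gripper":85,"travel":[-45,0,0],"twist":[0,0,0]},{"gripper":85,"travel":[-37,0,0],"twist":[0,0,0]},{"gripper":85,"travel":[0,0,0],"twist":[0,0,0]}]'
python3 -c "
from h import *
wsnap('w3.png')"
python3 -m crank '[{"gripper":85,"travel":[-40,4,0],"twist":[0,0,0]},{"gripper":85,"travel":[-45,6,0],"twist":[0,0,0]},{"gripper":85,"travel":[-45,6,0],"twist":[0,0,0]},{"gripper":85,"travel":[-45,6,0],"twist":[0,0,0]},{"gripper":85,"travel":[-45,6,0],"twist":[0,0,0]},{"gripper":85,"travel":[-45,6,0],"twist":[0,0,0]},{"gripper":85,"travel":[-35,5,0],"twist":[0,0,0]},{"gripper":85,"travel":[0,0,0],"twist":[0,0,0]}]'
python3 -c "
from h import *
plan([.5407,-.1948,.102],85)"
```

```text
time: 12.12
ee_pos: [0.528, 0.1056, 0.2267]
tcp_rot: [179.7, -0.2, 84.7]
wrist_force: [-0.5, 0.3, -0.1]
opening: 0.0852
grasp_force: 0.0
time: 13.18
ee_pos: [0.5422, -0.1957, 0.2242]
tcp_rot: [179.8, -0.2, 84.9]
wrist_force: [0.2, 0.7, 0.1]
opening: 0.0855
grasp_force: 0.0
t 13.18 twist [ 0.003 -0.004 -0.001] shift after turn mm [  0.8  -1.5 122.2] before [  0.3  -1.9 122.2]
```

View pics/w3.png

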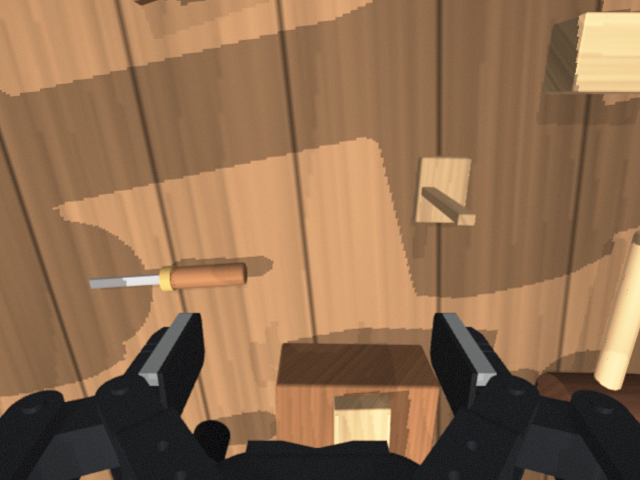

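Wrist view: the stake's top face is centred at (467,219) and its base at (427,191). The board's outer top edge is near (335,407)–(390,404), and the block's outer top edge is at row 386.

```bash
python3 - <<'E'
from h import *
np.set_printoptions(precision=4,suppress=True)
c=wc('w3')
print('stake top',pix2w('wrist',[(467,219)],.112,c),'base',pix2w('wrist',[(427,191)],.014,c))
print('foot',pix2w('wrist',[(421,157),(471,159),(466,224),(415,221)],.014,c))
print('board end',pix2w('wrist',[(335,407),(390,404)],.088,c),'block',pix2w('wrist',[(278,385),(437,387)],.07,c))
E
python3 -m crank '[{"gripper":85,"travel":[0,-2,35],"twist":[0,0,0]},{"gripper":85,"travel":[0,0,40],"twist":[0,0,0]},{"gripper":85,"travel":[0,0,30],"twist":[0,0,0]},{"gripper":85,"travel":[0,0,17],"twist":[0,0,0]},{"gripper":38,"travel":[0,0,0],"twist":[0,0,0]},{"gripper":38,"travel":[0,0,0],"twist":[0,0,0]},{"gripper":38,"travel":[0,0,0],"twist":[0,0,0]},{"gripper":38,"travel":[0,0,0],"twist":[0,0,0]}]' 30
```

```text
stake top [[0.6288 0.1032 0.112 ]] base [[0.6281 0.1024 0.014 ]]
foot [[0.6231 0.1334 0.014 ]
 [0.6671 0.1276 0.014 ]
 [0.664  0.0679 0.014 ]
 [0.6168 0.0752 0.014 ]]
board end [[ 0.5281 -0.0628  0.088 ]
 [ 0.5755 -0.0642  0.088 ]] block [[ 0.4787 -0.0496  0.07  ]
 [ 0.6211 -0.0654  0.07  ]]
time: 14.18
ee_pos: [0.541, -0.1941, 0.1042]
tcp_rot: [179.7, -0.2, 85.2]
wrist_force: [-0.2, 2.2, 5.7]
opening: 0.0433
grasp_force: 30.8
```

```bash
python3 -m crank '[{"gripper":38,"travel":[0,0,-20],"twist":[0,0,0]},{"gripper":38,"travel":[0,0,-40],"twist":[0,0,0]},{"gripper":38,"travel":[0,0,-40],"twist":[0,0,0]},{"gripper":38,"travel":[20,-4,-10],"twist":[0,0,0]},{"gripper":38,"travel":[40,-7,0],"twist":[0,0,0]},{"gripper":38,"travel":[45,-8,0],"twist":[0,0,0]},{"gripper":38,"travel":[45,-8,0],"twist":[0,0,0]},{"gripper":38,"travel":[45,-8,0],"twist":[0,0,0]},{"gripper":38,"travel":[45,-8,0],"twist":[0,0,0]},{"gripper":38,"travel":[45,-8,0],"twist":[0,0,0]},{"gripper":38,"travel":[45,-8,0],"twist":[0,0,0]},{"gripper":38,"travel":[45,-8,0],"twist":[0,0,0]}]'
python3 -m crank '[{"gripper":38,"travel":[45,-8,0],"twist":[0,0,0]},{"gripper":38,"travel":[40,-8,0],"twist":[0,0,0]},{"gripper":38,"travel":[35,-7,0],"twist":[0,0,0]},{"gripper":38,"travel":[26,-5,0],"twist":[0,0,0]},{"gripper":38,"travel":[0,0,0],"twist":[0,0,0.175]},{"gripper":38,"travel":[0,0,0],"twist":[0,0,0.175]},{"gripper":38,"travel":[0,0,0],"twist":[0,0,0.175]},{"gripper":38,"travel":[0,0,0],"twist":[0,0,0.175]},{"gripper":38,"travel":[0,0,0],"twist":[0,0,0]}]'
python3 -c "
from h import *
plan([.491,.3334,.0518],45)"
```

```text
time: 15.68
ee_pos: [0.5035, 0.1868, 0.2129]
tcp_rot: [179.9, -0.2, 85.2]
wrist_force: [0.6, -0.1, -1.2]
opening: 0.0433
grasp_force: 31.1
time: 16.8
ee_pos: [0.4882, 0.333, 0.2133]
tcp_rot: [-180.0, -0.2, 45.2]
wrist_force: [-0.1, 0.2, -0.8]
opening: 0.0431
grasp_force: 31.1
t 16.8 twist [-0.    -0.004  0.003] shift after turn mm [  2.3   1.7 161.5] before [  1.7   1.7 161.5]
```

```bash
python3 -m crank '[{"gripper":38,"travel":[2,2,25],"twist":[0,0,0]},{"gripper":38,"travel":[0,0,40],"twist":[0,0,0]},{"gripper":38,"travel":[0,0,40],"twist":[0,0,0]},{"gripper":38,"travel":[0,0,30],"twist":[0,0,0]},{"gripper":38,"travel":[0,0,14],"twist":[0,0,0]},{"gripper":38,"travel":[0,0,6],"twist":[0,0,0]},{"gripper":38,"travel":[0,0,2],"twist":[0,0,0]},{"gripper":38,"travel":[0,0,0],"twist":[0,0,0]}]'
```

```text
time: 17.8
ee_pos: [0.4928, 0.3336, 0.0581]
tcp_rot: [180.0, -0.4, 45.1]
wrist_force: [0.2, -0.1, -0.5]
opening: 0.0431
grasp_force: 31.1
```

```bash
python3 -m crank '[{"gripper":38,"travel":[0,0,4],"twist":[0,0,0]},{"gripper":38,"travel":[0,0,0],"twist":[0,0,0]}]'
python3 -m crank '[{"gripper":38,"travel":[0,0,2.5],"twist":[0,0,0]},{"gripper":38,"travel":[0,0,0],"twist":[0,0,0]}]'
```

```text
time: 18.05
ee_pos: [0.4924, 0.3333, 0.053]
tcp_rot: [180.0, -0.3, 45.1]
wrist_force: [-0.1, -1.2, -1.3]
opening: 0.0431
grasp_force: 31.1
time: 18.3
ee_pos: [0.4927, 0.3335, 0.0513]
tcp_rot: [180.0, -0.3, 45.1]
wrist_force: [0.5, -0.1, 4.0]
opening: 0.043
grasp_force: 31.2
```

```bash
python3 -m crank '[{"gripper":75,"travel":[0,0,0],"twist":[0,0,0]},{"gripper":75,"travel":[0,0,0],"twist":[0,0,0]},{"gripper":75,"travel":[0,0,0],"twist":[0,0,0]},{"gripper":75,"travel":[0,0,-20],"twist":[0,0,0]},{"gripper":85,"travel":[0,0,-45],"twist":[0,0,0]},{"gripper":85,"travel":[0,0,-50],"twist":[0,0,0]},{"gripper":85,"travel":[0,0,-50],"twist":[0,0,-0.17]},{"gripper":85,"travel":[0,0,-10],"twist":[0,0,-0.17]},{"gripper":85,"travel":[0,0,0],"twist":[0,0,-0.18]},{"gripper":85,"travel":[0,0,0],"twist":[0,0,-0.18]},{"gripper":85,"travel":[0,0,0],"twist":[0,0,0]}]'
python3 -c "
from h import *
wsnap('w4.png'); plan([.535,-.31,.2],85)"
```

```text
time: 19.68
ee_pos: [0.4918, 0.3327, 0.2255]
tcp_rot: [179.8, -0.2, 85.1]
wrist_force: [-0.3, 0.2, -0.8]
opening: 0.0848
grasp_force: 0.0
t 19.73 twist [ 0.003 -0.004 -0.001] shift after turn mm [-636.5   99.1   25.5] before [-636.5   99.7   23.5]
```

View pics/w4.png

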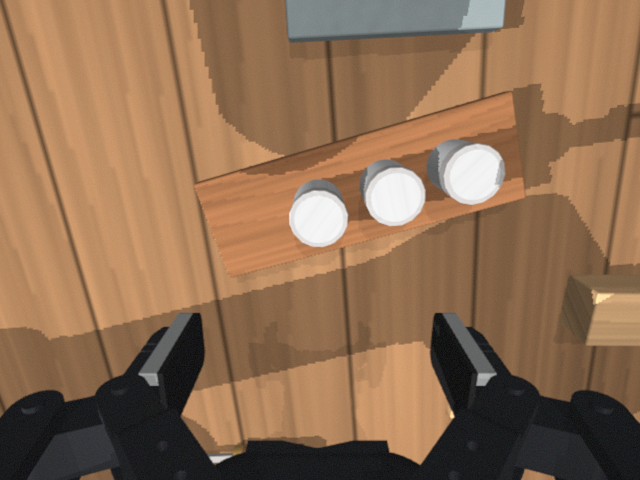

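Wrist view: three tins stand upright in a row on the shelf, with tops at (319,217), (394,195) and (473,173). I'll check the spacing and then go to the board.

```bash
python3 - <<'E'
from h import *
np.set_printoptions(precision=4,suppress=True)
c=wc('w4'); P=pix2w('wrist',[(319,217),(394,195),(473,173)],.085,c)
S=pix2w('wrist',[(196,185),(512,92),(524,197),(231,275)],.035,c)
print(P,np.linalg.norm(np.diff(P,axis=0),axis=1),'shelf',S,S.mean(0))
a=(S[1]+S[2]-S[0]-S[3])/2; a/=np.linalg.norm(a); n=np.array([-a[1],a[0],0]); print('along',(P-S.mean(0))@a,'off',(P-S.mean(0))@n)
plan([.534,-.322,.2],86)
E
python3 -m crank '[{"gripper":85,"travel":[-25,3,0],"twist":[0,0,-0.016]},{"gripper":85,"travel":[-40,6,0],"twist":[0,0,0]},{"gripper":85,"travel":[-45,7,0],"twist":[0,0,0]},{"gripper":85,"travel":[-45,7,0],"twist":[0,0,0]},{"gripper":85,"travel":[-45,7,0],"twist":[0,0,0]},{"gripper":85,"travel":[-45,7,0],"twist":[0,0,0]},{"gripper":85,"travel":[-45,7,0],"twist":[0,0,0]},{"gripper":85,"travel":[-45,7,0],"twist":[0,0,0]},{"gripper":85,"travel":[-45,7,0],"twist":[0,0,0]},{"gripper":85,"travel":[-45,7,0],"twist":[0,0,0]},{"gripper":85,"travel":[-45,7,0],"twist":[0,0,0]},{"gripper":85,"travel":[-45,7,0],"twist":[0,0,0]}]'
python3 -c "
from h import *
plan([.534,-.322,.2],86)"
```

```text
[[0.4933 0.334  0.085 ]
 [0.5487 0.3457 0.085 ]
 [0.6051 0.3567 0.085 ]] [0.0566 0.0575] shelf [[0.3916 0.3572 0.035 ]
 [0.6525 0.4087 0.035 ]
 [0.6682 0.3228 0.035 ]
 [0.4084 0.2732 0.035 ]] [0.5302 0.3405 0.035 ]
along [-0.0374  0.0192  0.0766] off [0.0006 0.0016 0.0016]
t 19.73 twist [ 0.003 -0.004 -0.018] shift after turn mm [-650.1   87.8   25.5] before [-648.5   99.7   23.5]
time: 21.22
ee_pos: [0.535, -0.188, 0.2241]
tcp_rot: [179.8, -0.2, 85.8]
wrist_force: [1.1, 0.2, 0.3]
opening: 0.0847
grasp_force: 0.0
t 21.23 twist [ 0.004 -0.004 -0.003] shift after turn mm [-133.7    8.4   24.1] before [-133.8    8.7   23.6]
```

```bash
python3 -m crank '[{"gripper":64,"travel":[-40,3,0],"twist":[0.004,-0.004,-0.003]},{"gripper":64,"travel":[-40,3,0],"twist":[0,0,0]},{"gripper":64,"travel":[-34,2,0],"twist":[0,0,0]},{"gripper":64,"travel":[-20,1,24],"twist":[0,0,0]},{"gripper":64,"travel":[0,0,40],"twist":[0,0,0]},{"gripper":64,"travel":[0,0,40],"twist":[0,0,0]},{"gripper":64,"travel":[0,0,20],"twist":[0,0,0]},{"gripper":64,"travel":[0,0,0],"twist":[0,0,0]}]'
python3 -c "
from h import *
plan([.534,-.322,.08],86)"
```

```text
time: 22.22
ee_pos: [0.5342, -0.3204, 0.0981]
tcp_rot: [-179.8, -0.1, 86.1]
wrist_force: [-1.0, 0.4, 0.5]
opening: 0.064
grasp_force: 0.0
t 22.23 twist [-0.004 -0.001  0.001] shift after turn mm [-1.7 -0.1 18.1] before [-1.7 -0.  18.1]
```

```bash
python3 -m crank '[{"gripper":64,"travel":[0,0,12],"twist":[-0.004,0,0]},{"gripper":64,"travel":[0,0,8],"twist":[0,0,0]},{"gripper":64,"travel":[0,0,0],"twist":[0,0,0]}]'
python3 -m crank '[{"gripper":64,"travel":[0,0,3],"twist":[0,0,0]},{"gripper":64,"travel":[0,0,0],"twist":[0,0,0]}]'
```

```text
time: 22.6
ee_pos: [0.5349, -0.3207, 0.0795]
tcp_rot: [179.8, 0.0, 86.2]
wrist_force: [-0.0, 0.2, -0.3]
opening: 0.0641
grasp_force: 0.0
time: 22.85
ee_pos: [0.5351, -0.3209, 0.0769]
tcp_rot: [179.8, 0.0, 86.3]
wrist_force: [0.5, 0.8, 0.1]
opening: 0.064
grasp_force: 0.0
```

```bash
python3 -m crank '[{"gripper":64,"travel":[0,0,3],"twist":[0,0,0]},{"gripper":64,"travel":[0,0,3],"twist":[0,0,0]},{"gripper":64,"travel":[0,0,2],"twist":[0,0,0]},{"gripper":64,"travel":[0,0,0],"twist":[0,0,0]}]'
python3 -m crank '[{"gripper":58,"travel":[0,0,0],"twist":[0,0,0]},{"gripper":52,"travel":[0,0,0],"twist":[0,0,0]},{"gripper":44,"travel":[0,0,0],"twist":[0,0,0]},{"gripper":44,"travel":[0,0,0],"twist":[0,0,0]}]' 40
```

```text
time: 23.35
ee_pos: [0.535, -0.3208, 0.0686]
tcp_rot: [179.8, 0.0, 86.3]
wrist_force: [-0.2, -0.5, 0.4]
opening: 0.0637
grasp_force: 0.0
time: 23.85
ee_pos: [0.5353, -0.321, 0.0693]
tcp_rot: [179.8, 0.0, 86.3]
wrist_force: [-0.9, -0.3, 4.4]
opening: 0.0489
grasp_force: 43.0
```

```bash
python3 -m crank '[{"gripper":44,"travel":[0,0,0],"twist":[0,0,0]},{"gripper":44,"travel":[6,0.2,0],"twist":[0,0,0]},{"gripper":44,"travel":[12,0.5,0],"twist":[0,0,0]},{"gripper":44,"travel":[12,0.5,0],"twist":[0,0,0]}]' 80
```

```text
time: 24.35
ee_pos: [0.5386, -0.2916, 0.0696]
tcp_rot: [179.7, 0.1, 86.2]
wrist_force: [-0.6, -4.2, 4.1]
opening: 0.0486
grasp_force: 83.3
```

```bash
python3 -m crank '[{"gripper":44,"travel":[15,0.6,0],"twist":[0,0,0]},{"gripper":44,"travel":[15,0.6,0],"twist":[0,0,0]},{"gripper":44,"travel":[15,0.6,0],"twist":[0,0,0]},{"gripper":44,"travel":[15,0.6,0],"twist":[0,0,0]},{"gripper":44,"travel":[15,0.6,0],"twist":[0,0,0]},{"gripper":44,"travel":[15,0.6,0],"twist":[0,0,0]},{"gripper":44,"travel":[15,0.6,0],"twist":[0,0,0]},{"gripper":44,"travel":[15,0.6,0],"twist":[0,0,0]},{"gripper":44,"travel":[8,0.3,0],"twist":[0,0,0]},{"gripper":44,"travel":[0,0,0],"twist":[0,0,0]}]'
python3 - <<'E'
from h import *
a=snap('top','t5.png'); wsnap('w5.png')
s=snap('scene','s5.png')
a=cv2.resize(a[190:290,280:430][:,:,::-1],(600,400),interpolation=cv2.INTER_CUBIC)
# reuse slot: wrist full-res beside top crop
w=cv2.imread('pics/w5.png'); w=cv2.resize(w[0:300],(427,200))
s=cv2.resize(s[190:390,150:390][:,:,::-1],(240,200))
b=np.zeros((600,800,3),np.uint8); b[:400,:600]=a; b[400:,:427]=w; b[400:,440:680]=s
cv2.imwrite('pics/m5.png',b)
E
```

```text
time: 25.6
ee_pos: [0.5522, -0.1629, 0.0696]
tcp_rot: [179.7, 0.0, 86.3]
wrist_force: [0.1, 2.6, 5.8]
opening: 0.0481
grasp_force: 83.4
```

View pics/m5.png

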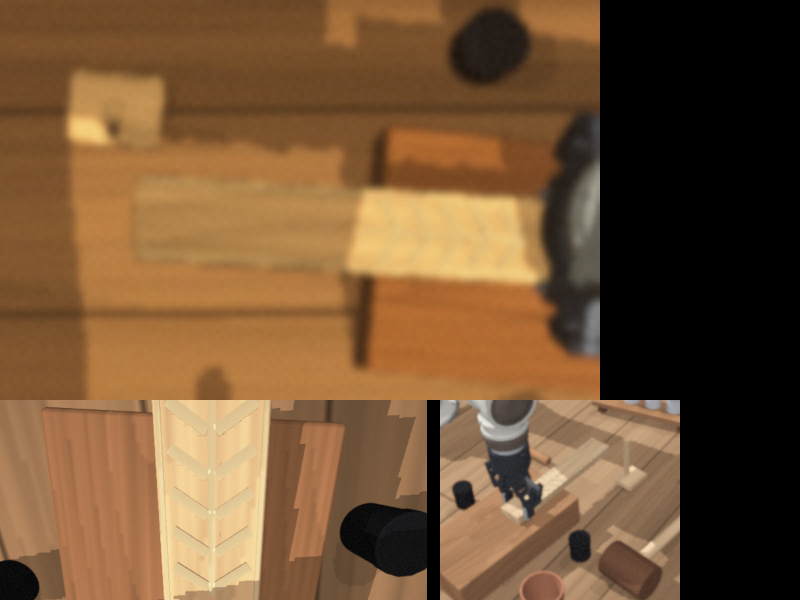

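Composite: the board lies flat and is held. Its outer end in the top crop is at about (135,178)–(135,262), the stake is at about (113,128), and the row on the shelf is intact.

Run:
```python
from h import *
np.set_printoptions(precision=4,suppress=True)
C=lambda p:[(280-.5+(u+.5)/4,190-.5+(v+.5)/4) for u,v in p]
E=pix2w('top',C([(135.5,178),(134,262)]),.088); print(E)
u=np.array([.1034,.9946,0]); st=np.array([.6285,.1028,0]); print('remain mm',(st-E.mean(0))@u*1000)
c=wc('w5'); P=pix2w('wrist',[(152*1.5,0),(270*1.5,0),(164*1.5,299),(257*1.5,299)],.088,c); print(P)
print('moved',np.array([.5522-.5353,-.1629+.321])@u[:2])
```

```text
[[0.5914 0.0899 0.088 ]
 [0.5411 0.0911 0.088 ]]
remain mm 18.666385001277963
[[ 0.5343 -0.0554  0.088 ]
 [ 0.5826 -0.0585  0.088 ]
 [ 0.5282 -0.1459  0.088 ]
 [ 0.5762 -0.1492  0.088 ]]
moved 0.15899372000000003
```

Both estimates agree on about 18 mm left.

```bash
python3 -m crank '[{"gripper":44,"travel":[7,0.3,0],"twist":[0,0,0]},{"gripper":44,"travel":[7,0.3,0],"twist":[0,0,0]},{"gripper":44,"travel":[4,0.2,0],"twist":[0,0,0]},{"gripper":44,"travel":[0,0,0],"twist":[0,0,0]},{"gripper":44,"travel":[0,0,0],"twist":[0,0,0]}]'
python3 - <<'E'
from h import *
a=snap('top','t6.png')
a=cv2.resize(a[195:270,285:385][:,:,::-1],(600,450),interpolation=cv2.INTER_CUBIC)
s=snap('scene','s6.png'); s=cv2.resize(s[210:360,200:400][:,:,::-1],(200,150))
b=np.zeros((600,800,3),np.uint8); b[:450,:600]=a; b[450:,:200]=s
cv2.imwrite('pics/m6.png',b); print(bot.get_obs()['time'])
E
```

```text
time: 26.38
ee_pos: [0.5541, -0.1458, 0.0696]
tcp_rot: [179.7, 0.1, 86.3]
wrist_force: [-0.2, -1.9, 6.8]
opening: 0.0482
grasp_force: 83.4
26.475
```

View pics/m6.png

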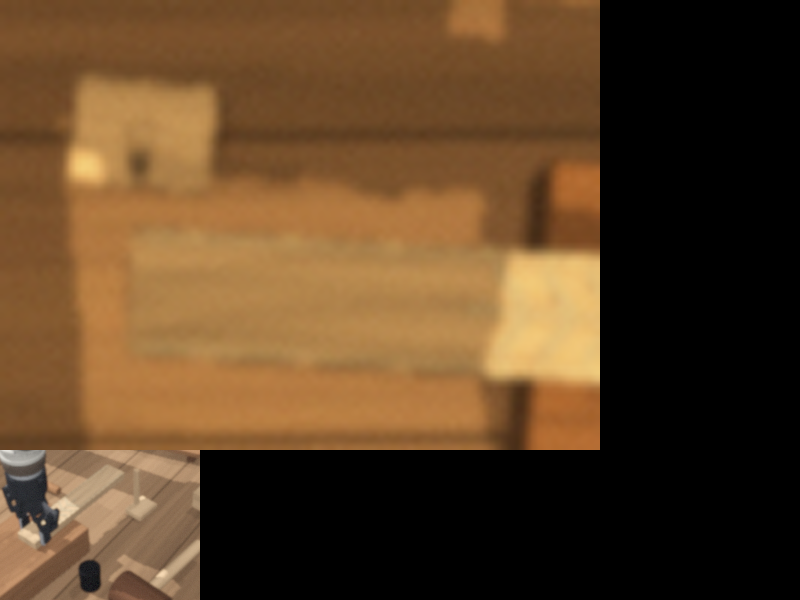

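The outer end is at crop (131,300), about 1 mm short of the stake. One small nudge, then I hand in.

```bash
python3 -m crank '[{"gripper":44,"travel":[1,0,0],"twist":[0,0,0]},{"gripper":44,"travel":[0,0,0],"twist":[0,0,0]},{"gripper":44,"travel":[0,0,0],"twist":[0,0,0]}]'
python3 -c "
from h import *
print(bot.job_done())"
```

```text
time: 26.85
ee_pos: [0.5541, -0.1453, 0.0695]
tcp_rot: [179.7, 0.1, 86.2]
wrist_force: [-0.3, -4.0, 6.2]
opening: 0.0484
grasp_force: 83.4
the job is handed in; nothing more can be done
None
```

Job handed in at 26.9 s: the three tins stand in one row on the shelf's middle line with gaps of about 13 mm, and the board was slid out until its outer end was within about 1 mm of the stake by my measurements, lying flat and still held at its inner end.

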